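Park the milk jug under the syrup dispenser and press its cap

TASK

Get the white milk jug ready with syrup: bring it upright between the two rails of the wooden dispenser and slide it in under the roof, without ramming it, until it has pushed the hidden sprung plate at the back all the way in. Leave the jug there, then press the cap on top of the dispenser's bottle fully down and let it come up again. Disturb nothing else on the shelf.

Things in the scene. Friction and masses are not known exactly. Their poses are not given: they have to be found in the camera images.
- jug: Small handleless white plastic milk jug, open at the top with a small pouring lip; 85 high, outside diameter 60 up to 60 height, narrowing to 55 at the rim; 0.18 to 0.33 kg. Loose, stands upright. Origin at the centre of its underside, z up. May start left or right (it swaps places with the small canister).
- stand: Syrup dispenser, fixed: a wooden bridge on the shelf, its tunnel open towards its own -x, which points roughly to the robot's right. Origin on the shelf straight below the nozzle; x runs into the tunnel, z up. Roof from x=-46 to +75, 180 wide; side cheeks as long, inner faces y=+-75. Above the origin an amber bottle, 62 in diameter, on the roof. Closed back with the sprung plate.
- roof_front (a point): Middle of the lower front edge of the stand's roof: x=-46 in the stand's frame, 110 above the shelf; the roof is 12 thick. A gripper pointing straight down cannot follow the jug under it: the last part is a push from behind, tool tilted about 45 degrees into the tunnel, tips 35 above the shelf. Shut fingers push at one point, and the jug rolls and jams on a rail; tips held some 35 apart cradle it.
- rail_mouth (a point): On the shelf midway between the front ends of the stand's two aluminium rails (x=-135 in its frame). Rails 20 high, 10 thick, straight along the stand's x to x=+45, 68 between inner faces; no floor: the 60 jug slides between them on the shelf itself.
- nozzle (a point): Tip of the steel nozzle (14 in diameter) under the dispenser's roof, 98 above the shelf, on the stand's z axis; it clears the jug's rim by 13.
- cap_top (a point): Centre of the upper face of the round black press cap (34 in diameter) on top of the bottle, 246 above the shelf at rest; moves down with the cap.
- cap (a joint): Travel of the press cap in m: 0 up at rest, 0.010 fully down. Spring: 3 N to start, 8 N fully down; rises by itself.
- plate (a joint): Travel (m) of the upright steel plate, 56 wide, between the rails, along the stand's +x: 0 out, 0.010 fully in, a hard stop; counts as in beyond 0.005. Spring below 0.4 N: only the stop is felt, and the jug's friction holds it. Mounting depth varies, untold: plate in, the jug's axis is at x=-12 to +6 in the stand's frame. Sliding takes 0.5 to 4 N; push below 30 N.
- canister_small: White ceramic canister with flat wooden lid and knob, 95 high, 72 in diameter; origin at underside centre. Bystander.
- canister_medium: The same, 135 high, 94 in diameter, standing beside the dispenser. Bystander.
- canister_large: The same, 175 high, 120 in diameter. Bystander.
- kettle: Copper-toned kettle with black arched handle, 160 in diameter, 197 high; origin at underside centre. Bystander.
- cup_a: White espresso cup, 62 in diameter, 55 high, on the turntable. Bystander.
- cup_b: The second espresso cup on the turntable. Bystander.

How it is judged:
On the way, in this order (a step that is already met when the one before it is completed fails the run):
1. the jug stands upright on the shelf under the nozzle and has pushed the sprung plate in (value of joint plate above 0.005 m and horizontal distance between jug and nozzle below 0.022 m and angle between jug's own z axis and vertical below 0.1 rad and height (world z) of jug below 0.006 m), for 0.3 s.
2. the cap is pressed fully down with the jug still home (all of step 1 and value of joint cap above 0.008 m), for 0.05 s.
At the end, for the whole second after the job is handed in: The jug stands upright (within 0.1 rad) and still on the shelf, its axis within 22 mm of the nozzle's, still holding the sprung plate more than 5 of its 10 mm in; the cap is back up (within 2 mm) (all of step 1 and value of joint cap below 0.002 m and linear speed of jug below 0.02 m/s); the robot touches nothing.
It fails at once if the cap is pressed (more than 4 mm) while the plate is not pushed in (value of joint cap above 0.004 m and value of joint plate below 0.003 m).
It fails at once if the jug is rammed against the dispenser (more than 30 N) (contact force between jug and stand above 30 N).
It fails at once if the jug is tipped (more than 0.5 rad) (angle between jug's own z axis and vertical above 0.5 rad).
It fails at once if a canister, the kettle or a cup is shifted by more than 20 mm (distance of any of canister_small, canister_medium, canister_large, kettle, cup_a, cup_b from where it was at the start of the episode above 0.02 m).
It also fails if it takes over 72 s, if anything falls off the work surface, if the arm or the gripper's body presses on something with over 40 N, if the wrist force passes 120 N, or if a joint passes its speed limit or range.

ROBOT

A 6-joint arm with a two-finger parallel gripper is mounted at the origin on the work surface. World frame = base frame: x ahead of the robot, y to its left, z up, the work surface at z = 0. Lengths are in m, angles in rad, forces in N, time in s.
With the tool pointing down it reaches from about 0.25 to 0.8 m from the base axis. Payload 8.5 kg.
Tool frame: the origin (TCP) lies on the centre line of the jaws, within the pads' length; the fingertips stand 25 mm ahead of it and the grasp point (between the pads) lies 6 mm ahead of it (ctrl.tcp_to_tips is the distance from the TCP to the fingertips, in m); z points along the fingers, y is the line along which they close (so a half turn about z gives the same grasp; the last joint's range is limited). The gripper opens to 85 mm and grips with 20 to 120 N. Pads are 22 mm wide; open, the fingers measure 114 mm over their backs; the gripper's body (76 mm by 85 mm) begins 54 mm behind the grasp point. The pads swing forward as they close: fully open they stand 13 mm farther back than shut.
Start: joints at [1.275, 0.238, -0.013, 1.319, 0, 1.571], TCP at [0.153, 0.502, 0.256] pointing down, gripper open.
Joint ranges: [-2.66, 2.66], [-1.03, 1.9], [-1.14, 1.46], [-1.82, 2.27], [-1.45, 1.34], [-3.14, 3.14]. Speed limits (rad/s): [2.22, 2.22, 2.79, 3.14, 3.14, 3.14].

INTERFACE

Orientations are given as a unit quaternion [w, x, y, z].
In Python, from plant import ctrl gives the robot as it stands.
- The arm moves only by the shell command python3 jog.py 'ROWS' [OPENING]. ROWS is a JSON list of rows, 1 to 20 of them, each written [[dx, dy, dz], [rx, ry, rz]]: dx, dy, dz in m, then a rotation vector rx, ry, rz in rad; each row shifts and turns the commanded pose from where the row before left it, along the tool's axes as they then stand; what a row does not reach is not made up. A row lasts 1/8 s, in which the tool goes at most 0.0625 m and 0.188 rad, less where a joint would pass 70% of its speed; a pose out of reach is approached as far as the arm can. OPENING is the opening from 0.0 (shut) to 1.0 (fully open), set as the command begins (- or left out keeps the last). The fingers move at their own pace and stop on an object; the grip force is fixed at half the most. Time passes only in rows, so rows that do not move let the fingers close. It prints the time, the measured TCP pose, the force, the opening and the grip force at its end. Input that does not fit is refused with a message, and nothing moves.
- ctrl.state(): the state, without advancing time (a new reading comes with each control period).
- ctrl.get_image(name): name is "scene" or "top" or "wrist"; returns the picture (384x512x3 uint8, red, green, blue); there is no depth.
- ctrl.camera_params(name): a dict with "mtx" (3x3 intrinsics, pixels), "dist" ([k1, k2, p1, p2, k3] as OpenCV has them; the pictures are not rectified), "eye" and "attitude" of the camera in the world; the wrist camera has in their place "T_tool_cam" (4x4, takes a point from camera to tool coordinates, whose origin is the TCP and whose axes are the flange's). Camera axes: x right, y up, looking along -z (the intrinsics and any distortion apply to the point x, -y, -z); pixel columns grow to the right and rows downward; lengths in m; the calibration is good to about 2 mm. A picture is of the moment at which its call begins: read the wrist's pose just before it. camera_params takes no time and is no camera call.
- ctrl.hand_in(): hands the job in; it is judged then, once.
The state is a dict: "clock": time; "joint_pos": joint angles; "qvel": joint speeds; "joint_efforts": joint torques, N m; "ee_pos": TCP position; "tool_rot": TCP orientation; "wrist_force": force on the tool from outside, world axes, zero at the start; "torque": the same for the moment, N m; "opening": opening from 0.0 (shut) to 1.0 (fully open); "finger_force": force on a finger pad.
Only numpy, scipy, OpenCV 4.12 (cv2) and the standard library are available. Lean on these libraries where they do the work, as an engineer would, in place of code of your own. Each camera call takes 0.05 s, during which the arm holds its last target. There are 200 camera calls.

## Working session

There is one attempt and no reset: what is moved stays moved. The work goes in short steps, Python scripts to look and compute and a shell command to move; the robot and the scene stay as the last step left them, time stands still between calls to the robot, and variables do not carry over. Pictures are saved under pics/ and viewed, at most 13 in all, crops included, and the job is handed in when it is done.

```bash
ls; mkdir -p pics
python3 - <<'E'
from plant import ctrl
import cv2,json
for n in("scene","top"):
    cv2.imwrite(f"pics/{n}0.png",ctrl.get_image(n)[:,:,::-1])
    p=ctrl.camera_params(n);print(n,p)
print(ctrl.camera_params("wrist"));print(ctrl.state())
E
```

```text
jog.py
pics
plant.py
scene {'mtx': array([[351.71679997,   0.        , 253.23046368],
       [  0.        , 351.71679997, 195.62340644],
       [  0.        ,   0.        ,   1.        ]]), 'dist': array([-0.04830932,  0.        ,  0.        ,  0.        ,  0.        ]), 'eye': array([ 1.47976079, -0.55846431,  0.97110434]), 'attitude': array([0.77856188, 0.36472127, 0.21846755, 0.46161859])}
top {'mtx': array([[440.13582536,   0.        , 253.80982302],
       [  0.        , 440.13582536, 191.01938879],
       [  0.        ,   0.        ,   1.        ]]), 'dist': array([-0.02934229,  0.        ,  0.        ,  0.        ,  0.        ]), 'eye': array([ 0.28047612, -0.10972535,  1.75648331]), 'attitude': array([ 0.70507794,  0.07250598, -0.06481411, -0.70242944])}
{'mtx': array([[272.43027578,   0.        , 252.0923453 ],
       [  0.        , 272.43027578, 189.83254023],
       [  0.        ,   0.        ,   1.        ]]), 'dist': array([-0.06262239,  0.        ,  0.        ,  0.        ,  0.        ]), 'T_tool_cam': array([[ 2.22673368e-04,  9.46851010e-01,  3.21672374e-01,
         
[... 273 characters left out ...]

{'clock': 0.1, 'joint_pos': array([ 1.27504446e+00,  2.38730274e-01, -1.41747224e-02,  1.31920418e+00,
        1.90967716e-05,  1.57081931e+00]), 'qvel': array([-0.00022474, -0.00109631,  0.00267702,  0.00241436, -0.00163378,
        0.00175581]), 'joint_efforts': array([ 2.70786659e-04, -5.39721358e+01,  3.47000706e+01,  1.34694477e-02,
       -4.88089893e-05, -4.79229584e-06]), 'ee_pos': array([0.15291025, 0.50187742, 0.25573506]), 'tool_rot': array([-1.06152570e-04,  1.47348922e-01,  9.89084357e-01, -6.47853787e-04]), 'wrist_force': array([ 0.58094691, -0.28757088, -0.8615467 ]), 'torque': array([ 0.02275248,  0.04217848, -0.0151176 ]), 'finger_force': 0.0, 'opening': 0.9962985966352342}
```

View pics/scene0.png

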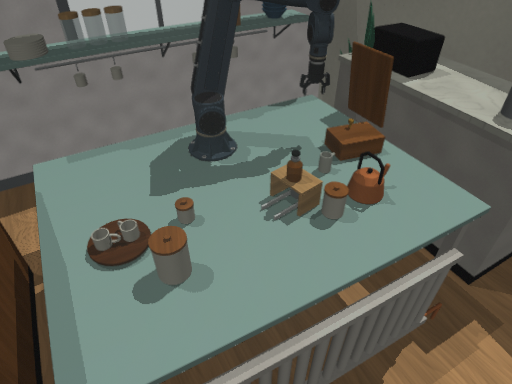

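View pics/top0.png

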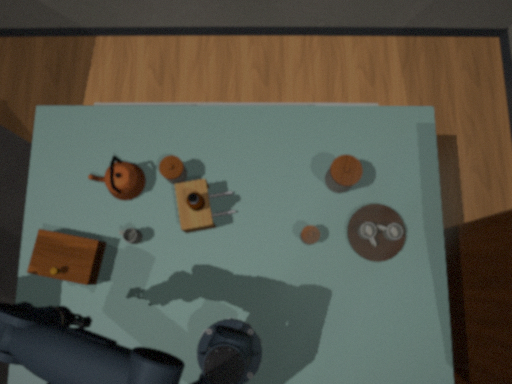

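The top view shows the jug at about (132,236), the stand's roof spanning (175–215, 180–232) with its rails towards (238,200), the medium canister at (172,167), and the small canister at (310,234). I'll enlarge it to measure.

```bash
cat > h.py <<'E'
import numpy as np,cv2
from scipy.spatial.transform import Rotation as R
from plant import ctrl
def rq(q): return R.from_quat(np.r_[q[1:],q[0]])
def cam(n):
    p=ctrl.camera_params(n)
    if n=="wrist":
        s=ctrl.state();T=np.eye(4);T[:3,:3]=rq(s["tool_rot"]).as_matrix();T[:3,3]=s["ee_pos"];T=T@p["T_tool_cam"]
        return p,T[:3,:3],T[:3,3]
    return p,rq(p["attitude"]).as_matrix(),p["eye"]
def proj(c,X):
    p,A,e=c;X=(np.atleast_2d(X)-e)@A*[1,-1,-1]
    return cv2.projectPoints(X,np.zeros(3),np.zeros(3),p["mtx"],p["dist"])[0][:,0]
def ray(c,uv,z):
    p,A,e=c;u=cv2.undistortPoints(np.float64(uv).reshape(-1,1,2),p["mtx"],p["dist"])[:,0]
    d=np.c_[u[:,0],-u[:,1],-np.ones(len(u))]@A.T
    return e+d*((z-e[2])/d[:,2])[:,None]
def crop(im,x,y,w,h,s,fn):
    cv2.imwrite(fn,cv2.resize(im[y:y+h,x:x+w,::-1],None,fx=s,fy=s,interpolation=cv2.INTER_CUBIC))
E
python3 - <<'E'
from h import *
im=cv2.imread("pics/top0.png")[:,:,::-1]
crop(im,115,150,130,95,6,"pics/top1.png")
c=cam("top")
print(ray(c,[[132,236]],.085),ray(c,[[310,234]],.095),ray(c,[[172,167]],.135),ray(c,[[195,201]],.246),ray(c,[[123,180]],.1))
E
```

```text
[[0.43356448 0.37324492 0.085     ]] [[ 0.44306524 -0.30357412  0.095     ]] [[0.69225315 0.22074494 0.135     ]] [[0.54196527 0.11254859 0.246     ]] [[0.64894815 0.41664877 0.1       ]]
```

View pics/top1.png

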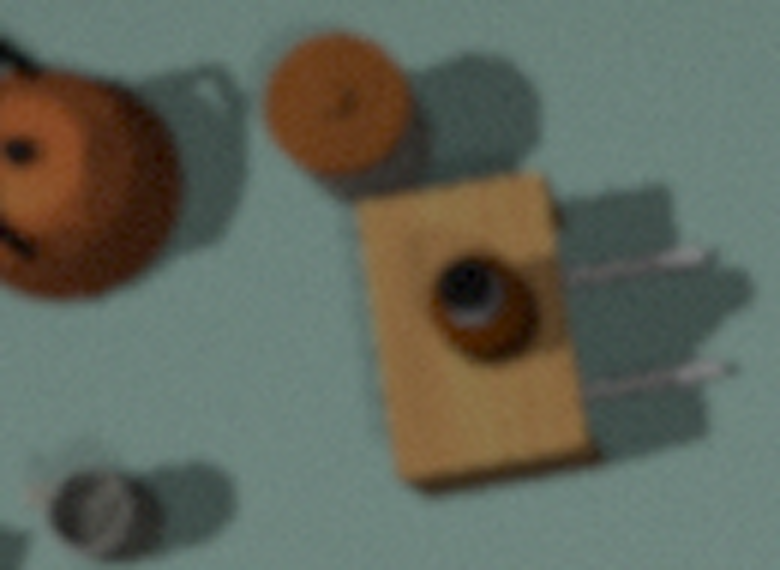

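```bash
cat >> h.py <<'E'
def S2W(st,P):
    P=np.atleast_2d(np.float64(P));return P@R.from_euler('z',st[2]).as_matrix().T+[st[0],st[1],0]
E
python3 - <<'E'
from h import *
from scipy.optimize import least_squares
c=cam("top")
px=np.array([[358,203],[545,173],[592,447],[402,480],[708,254],[731,369],[470,285]])
uv=(px+.5)/6-.5+[115,150]
# -x points right in image => image up = +x world
M=np.array([[75,0,0],[-46,0,0],[-46,0,0],[75,0,0],[-135,0,0],[-135,0,0],[0,0,0]])/1e3
for sg in(1,-1):
    m=M.copy();m[:,1]=sg*np.array([-90,-90,90,90,-39,-39,0])/1e3;m[:,2]=np.array([122]*4+[20,20,246])/1e3
    f=lambda s:(proj(c,S2W(s,m))-uv).ravel()
    r=least_squares(f,[.54,.11,np.pi/2]);print(sg,r.x,r.cost,r.fun.reshape(-1,2).round(1).tolist())
j=(np.array([[100,512]])+.5)/6-.5+[115,150]
print("jug",ray(c,j,.085),ray(c,(np.array([[50,512],[148,512],[100,468],[100,552]])+.5)/6-.5+[115,150],.085))
E
```

```text
1 [0.54841098 0.12028697 1.65393434] 142.24365234255364 [[2.5, -0.2], [3.0, 2.3], [-2.0, 3.6], [-2.7, 0.7], [1.5, 4.9], [-2.3, -14.2], [-0.1, 2.1]]
-1 [0.55189143 0.12171755 2.31571651] 4362.894787596085 [[23.7, 51.7], [16.8, 34.9], [-22.3, -45.3], [-14.8, -29.7], [-0.2, 0.9], [-4.0, -18.2], [-0.4, 1.1]]
jug [[0.43768156 0.37636428 0.085     ]] [[0.43750571 0.4084333  0.085     ]
 [0.43784674 0.34561802 0.085     ]
 [0.46575784 0.37797608 0.085     ]
 [0.41230784 0.37491434 0.085     ]]
```

```bash
python3 - <<'E'
from h import *
from scipy.optimize import least_squares
c=cam("top")
px=np.array([[358,203],[545,173],[592,447],[402,480],[708,254],[731,369],[470,285]])
uv=(px+.5)/6-.5+[115,150]
m=np.array([[75,-90,122],[-46,-90,122],[-46,90,122],[75,90,122],[-135,-39,20],[-135,39,20],[0,0,246]])/1e3
f=lambda s:(proj(c,S2W(s,m))-uv).ravel()
r=least_squares(f,[.54,.11,1.6]);s=r.x;print(s,r.cost,r.fun.reshape(-1,2).round(1).tolist())
print("mouth",S2W(s,[-.135,0,0]),"pre",S2W(s,[-.19,0,0]))
st=ctrl.state();print(st["joint_pos"],rq(st["tool_rot"]).as_matrix())
E
python3 jog.py '[[[-0.0385, -0.0046, 0], [0, 0, 0]], [[-0.0385, -0.0046, 0], [0, 0, 0]], [[-0.0385, -0.0046, 0], [0, 0, 0]], [[-0.0385, -0.0046, 0], [0, 0, 0]], [[-0.0385, -0.0046, 0], [0, 0, 0]], [[-0.0385, -0.0046, 0], [0, 0, 0]], [[-0.0385, -0.0046, 0], [0, 0, 0]], [[-0.0385, -0.0046, 0], [0, 0, 0]], [[0, 0, 0], [0, 0, -0.15]], [[0, 0, 0], [0, 0, -0.15]]]' 1.0; python3 -c "
from plant import ctrl
print(ctrl.state()['joint_pos'])"
```

```text
clock: 1.35
ee_pos: [0.4374, 0.3766, 0.2556]
tool_rot: [-0.0, -0.004, 1.0, -0.0]
wrist_force: [0.6, -0.6, 0.4]
opening: 1.002
finger_force: 0.0
[ 7.10864898e-01  3.29756178e-01  1.13927371e-01  1.35623605e+00
 -3.06050614e-05  7.03032791e-01]
```

```bash
python3 jog.py '[[[0, 0, 0], [0, 0, -0.175]], [[0, 0, 0], [0, 0, -0.175]], [[0, 0, 0], [0, 0, -0.175]], [[0, 0, 0], [0, 0, -0.175]], [[0, 0, 0], [0, 0, -0.175]], [[0, 0, 0], [0, 0, -0.175]], [[0, 0, 0], [0, 0, -0.175]], [[0, 0, 0], [0, 0, -0.175]], [[0, 0, 0], [0, 0, -0.175]], [[0, 0, 0], [0, 0, -0.175]], [[0, 0, 0], [0, 0, 0]]]'
python3 - <<'E'
from h import *
s=ctrl.state();c=cam("wrist");im=ctrl.get_image("wrist");print(s["joint_pos"],rq(s["tool_rot"]).as_matrix().round(3).tolist())
for r,z in((.0275,.085),(.03,.06),(.03,0)):
    t=np.linspace(0,6.28,60);P=np.c_[.4375+r*np.cos(t),.376+r*np.sin(t),0*t+z]
    im=cv2.polylines(im.copy(),[proj(c,P).astype(int)],1,(255,0,0),1)
cv2.imwrite("pics/w1.png",im[:,:,::-1])
E
```

```text
clock: 2.72
ee_pos: [0.4368, 0.3771, 0.2559]
tool_rot: [0.0, 0.769, -0.64, -0.0]
wrist_force: [0.4, 0.8, 0.4]
opening: 0.999
finger_force: 0.0
[ 7.12163498e-01  3.29103992e-01  1.13717862e-01  1.35626774e+00
 -3.91814265e-05 -1.04084986e+00] [[0.181, -0.983, -0.001], [-0.983, -0.181, -0.001], [0.0, 0.001, -1.0]]
```

View pics/w1.png

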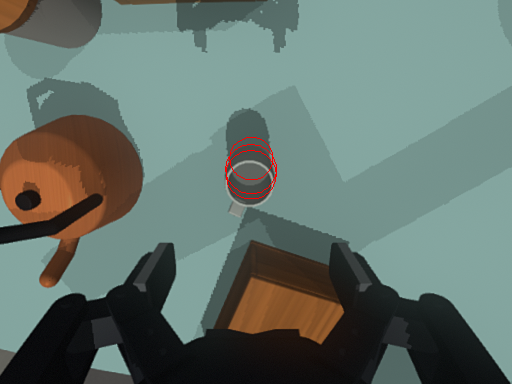

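Run:
```python
from h import *
c=cam("wrist");print(c[2]);print(proj(c,[[.4375,.376,.085],[.4375,.376,0.0]]))
P=[[248,184],[225,184],[272,184],[248,162],[248,206]]
print(ray(c,P,.085));print(ray(c,P[:1],.0))
im=cv2.imread("pics/w1.png");crop(im[:,:,::-1],200,90,100,140,4,"pics/w2.png")
```

```text
[0.45111958 0.29655705 0.3733005 ]
[[251.20444952 175.50839705]
 [251.35777369 159.07866028]]
[[0.43925955 0.38624439 0.085     ]
 [0.46436877 0.39079917 0.085     ]
 [0.41306867 0.38148683 0.085     ]
 [0.44359822 0.36172044 0.085     ]
 [0.43468645 0.41211535 0.085     ]]
[[0.43576284 0.41268702 0.        ]]
```

View pics/w2.png

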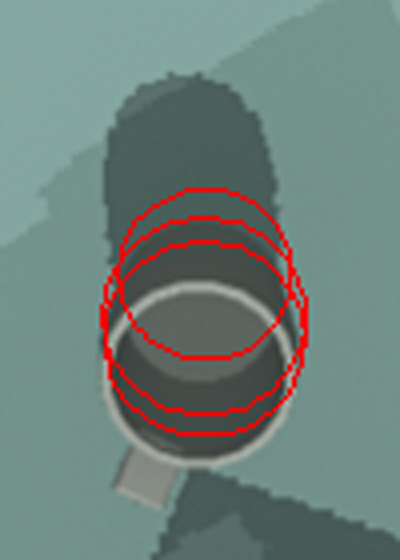

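The wrist view shows the rim ring centred at about (250,183), with the lip pointing down-left. That puts the jug at (0.4385, 0.3855). The inside bottom circle agrees, so I'm correcting for this and grasping.

```bash
python3 jog.py '[[[-0.008, -0.003, 0.02], [0, 0, 0]], [[0, 0, 0.04], [0, 0, 0]], [[0, 0, 0.04], [0, 0, 0]], [[0, 0, 0.04], [0, 0, 0]], [[0, 0, 0.035], [0, 0, 0]], [[0, 0, 0.03], [0, 0, 0]], [[0, 0, 0], [0, 0, 0]]]' && python3 jog.py '[[[0, 0, 0], [0, 0, 0]], [[0, 0, 0], [0, 0, 0]], [[0, 0, 0], [0, 0, 0]], [[0, 0, 0], [0, 0, 0]], [[0, 0, 0], [0, 0, 0]], [[0, 0, 0], [0, 0, 0]], [[0, 0, 0], [0, 0, 0]], [[0, 0, 0], [0, 0, 0]]]' 0.0
```

```text
clock: 3.65
ee_pos: [0.4371, 0.3844, 0.0493]
tool_rot: [0.002, 0.768, -0.641, -0.0]
wrist_force: [-0.5, -0.3, 0.3]
opening: 0.994
finger_force: 0.0
clock: 4.65
ee_pos: [0.4392, 0.3863, 0.0533]
tool_rot: [-0.001, 0.769, -0.64, 0.0]
wrist_force: [-1.0, -0.2, 5.6]
opening: 0.688
finger_force: 65.1
```

```bash
python3 jog.py '[[[0, 0, -0.02], [0, 0, 0]], [[0, 0, -0.035], [0, 0, 0]], [[0, 0, -0.04], [0, 0, 0]], [[0, 0, -0.035], [0, 0, 0]], [[0.043, 0.0229, 0], [0, 0, 0]], [[0.043, 0.0229, 0], [0, 0, 0]], [[0.043, 0.0229, 0], [0, 0, 0]], [[0.043, 0.0229, 0], [0, 0, 0]], [[0.0447, 0, 0], [0, 0, 0]], [[0.0447, 0, 0], [0, 0, 0]], [[0.0447, 0, 0], [0, 0, 0]], [[0.0447, 0, 0], [0, 0, 0]], [[0.0447, 0, 0], [0, 0, 0]], [[-0.001, -0.0398, 0], [0, 0, 0]], [[-0.001, -0.0398, 0], [0, 0, 0]], [[-0.001, -0.0398, 0], [0, 0, 0]], [[-0.001, -0.0398, 0], [0, 0, 0]], [[0, 0, 0], [0, 0, 0]], [[0, 0, 0], [0, 0, 0]]]'
python3 - <<'E'
from h import *
st=(0.55574,0.12094,1.75385);s=ctrl.state()
W=R.from_euler('z',st[2]).as_matrix().T@(s["ee_pos"]-[st[0],st[1],0]);print(s["joint_pos"],W,s["finger_force"],rq(s["tool_rot"]).as_matrix().round(4).tolist())
c=cam("wrist");im=ctrl.get_image("wrist")
for y in(-.034,.034,-.044,.044): im=cv2.polylines(im.copy(),[proj(c,S2W(st,[[-.135,y,.02],[-.05,y,.02]])).astype(int)],0,(255,0,0),1)
cv2.imwrite("pics/w3.png",im[:,:,::-1])
E
```

```text
clock: 7.02
ee_pos: [0.5756, 0.0129, 0.1815]
tool_rot: [0.0, 0.769, -0.639, -0.0]
wrist_force: [-0.5, 0.3, -3.3]
opening: 0.689
finger_force: 66.2
[ 2.25432762e-02  3.58145306e-01 -3.61226289e-02  1.17726637e+00
 -1.61317105e-04 -1.73148624e+00] [-1.09817694e-01  1.34593870e-04  1.81469219e-01] 66.23583419801435 [[0.1822, -0.9833, -0.0007], [-0.9833, -0.1822, -0.0002], [0.0, 0.0008, -1.0]]
```

View pics/w3.png

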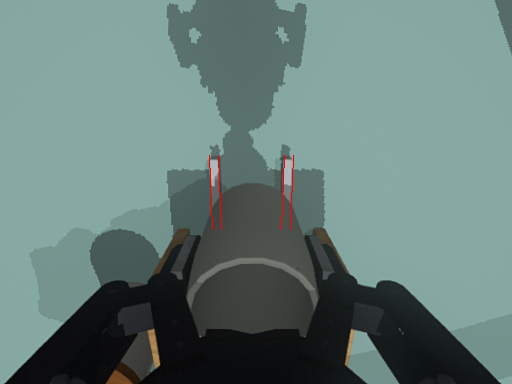

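The wrist view shows the rail tops at columns 209–218 and 283–293, within 1–2 px of my projection. I'm lowering the jug between them.

```bash
python3 jog.py '[[[0, 0, 0.03], [0, 0, 0]], [[0, 0, 0.03], [0, 0, 0]], [[0, 0, 0.03], [0, 0, 0]], [[0, 0, 0.02], [0, 0, 0]], [[0, 0, 0.01], [0, 0, 0]], [[0, 0, 0.006], [0, 0, 0]], [[0, 0, 0], [0, 0, 0]], [[0, 0, 0], [0, 0, 0]]]'
```

```text
clock: 8.07
ee_pos: [0.5767, 0.0129, 0.0561]
tool_rot: [-0.0, 0.769, -0.639, 0.0]
wrist_force: [-0.3, 0.3, -2.5]
opening: 0.686
finger_force: 66.2
```

```bash
python3 jog.py '[[[0, 0, 0.002], [0, 0, 0]], [[0, 0, 0.002], [0, 0, 0]], [[0, 0, 0], [0, 0, 0]]]'; python3 jog.py '[[[0, 0, 0], [0, 0, 0]], [[0, 0, 0], [0, 0, 0]], [[0, 0, 0], [0, 0, 0]], [[0, 0, 0], [0, 0, 0]]]' 0.95; python3 jog.py '[[[0, 0, -0.03], [0, 0, 0]], [[0, 0, -0.04], [0, 0, 0]], [[0, 0, -0.04], [0, 0, 0]], [[0, 0, 0], [0, 0, 0]]]'
```

```text
clock: 8.45
ee_pos: [0.5767, 0.0129, 0.0532]
tool_rot: [-0.001, 0.769, -0.639, 0.001]
wrist_force: [-4.9, -1.2, 15.1]
opening: 0.685
finger_force: 68.0
clock: 8.95
ee_pos: [0.5762, 0.013, 0.0512]
tool_rot: [0.0, 0.769, -0.639, -0.0]
wrist_force: [-0.1, -0.6, -0.4]
opening: 0.945
finger_force: 0.0
clock: 9.45
ee_pos: [0.5781, 0.013, 0.1644]
tool_rot: [-0.002, 0.769, -0.639, 0.002]
wrist_force: [1.2, -0.9, -0.8]
opening: 0.947
finger_force: 0.0
```

```bash
python3 jog.py '[[[0.05, 0, 0], [0, 0, 0]], [[0.05, 0, 0], [0, 0, 0]], [[0, 0, 0], [0, -0.157, 0]], [[0, 0, 0], [0, -0.157, 0]], [[0, 0, 0], [0, -0.157, 0]], [[0, 0, 0], [0, -0.157, 0]], [[0, 0, 0], [0, -0.157, 0]], [[0, 0, 0], [0, 0, 0]], [[0, 0, 0], [0, 0, 0]]]' 0.41
cat > w.py <<'E'
from h import *
st=(0.55574,0.12094,1.75385);s=ctrl.state();M=R.from_euler('z',st[2]).as_matrix().T
W=M@(s["ee_pos"]-[st[0],st[1],0]);A=M@rq(s["tool_rot"]).as_matrix()
print("j",s["joint_pos"].round(2),"TCP in stand",W.round(4),"tips",(W+A[:,2]*.025).round(4),"\n",A.round(3),"F stand",(M@s["wrist_force"]).round(1))
E
python3 w.py
```

```text
clock: 10.58
ee_pos: [0.5945, -0.0852, 0.1608]
tool_rot: [-0.244, 0.711, -0.591, -0.293]
wrist_force: [0.3, 0.2, 1.4]
opening: 0.41
finger_force: 0.0
j [-0.42  0.74  0.33  1.67  0.62 -2.34] TCP in stand [-0.2098 -0.0006  0.1608] tips [-0.1922 -0.0005  0.143 ] 
 [[-0.709 -0.001  0.705]
 [ 0.     1.     0.001]
 [-0.705  0.001 -0.709]] F stand [ 0.1 -0.4  1.4]
```

```bash
python3 jog.py '[[[0.0255, 0, 0.0255], [0, 0, 0]], [[0.0255, 0, 0.0255], [0, 0, 0]], [[0.0255, 0, 0.0255], [0, 0, 0]], [[0, 0, 0], [0, 0, 0]], [[0, 0, 0], [0, 0, 0]]]'; python3 w.py
python3 - <<'E'
from h import *
cv2.imwrite("pics/w4.png",ctrl.get_image("wrist")[:,:,::-1])
E
```

```text
clock: 11.2
ee_pos: [0.5952, -0.085, 0.0554]
tool_rot: [-0.245, 0.711, -0.59, -0.293]
wrist_force: [0.9, -0.7, 0.9]
opening: 0.41
finger_force: 0.0
j [-0.42  0.82  0.21  1.47  0.62 -2.34] TCP in stand [-0.2097 -0.0013  0.0554] tips [-0.192  -0.0013  0.0377] 
 [[-0.709 -0.001  0.705]
 [-0.002  1.    -0.001]
 [-0.705 -0.002 -0.709]] F stand [-0.8 -0.7  0.9]
```

View pics/w4.png

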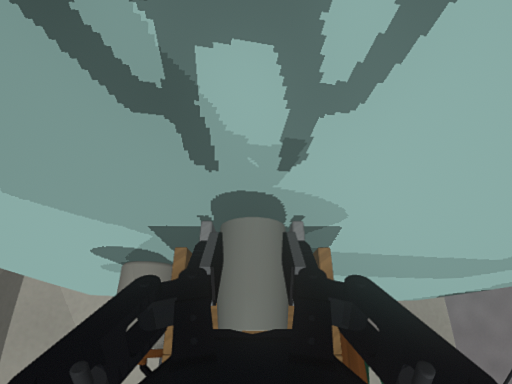

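The jug stands upright between the rails and is centred between the fingertips at about column 253. Pushing now.

```bash
python3 jog.py '[[[-0.005, 0, 0.009], [0, 0, 0]], [[-0.007, 0, 0.007], [0, 0, 0]], [[-0.007, 0, 0.007], [0, 0, 0]], [[-0.0035, 0, 0.0035], [0, 0, 0]], [[-0.0035, 0, 0.0035], [0, 0, 0]], [[-0.0035, 0, 0.0035], [0, 0, 0]], [[-0.0035, 0, 0.0035], [0, 0, 0]], [[-0.0035, 0, 0.0035], [0, 0, 0]], [[-0.0035, 0, 0.0035], [0, 0, 0]], [[-0.0035, 0, 0.0035], [0, 0, 0]], [[-0.0035, 0, 0.0035], [0, 0, 0]], [[-0.0035, 0, 0.0035], [0, 0, 0]], [[-0.0035, 0, 0.0035], [0, 0, 0]]]'; python3 w.py
```

```text
clock: 12.88
ee_pos: [0.58, -0.0072, 0.0503]
tool_rot: [-0.244, 0.71, -0.591, -0.294]
wrist_force: [0.1, -1.1, 0.2]
opening: 0.406
finger_force: 0.8
j [-0.32  0.75  0.05  1.31  0.67 -2.23] TCP in stand [-0.1304 -0.0005  0.0503] tips [-0.1127 -0.0005  0.0326] 
 [[-0.707 -0.     0.707]
 [-0.     1.     0.   ]
 [-0.707  0.    -0.707]] F stand [-1.1  0.1  0.2]
```

```bash
python3 jog.py '[[[-0.0035, 0, 0.0035], [0, 0, 0]], [[-0.0035, 0, 0.0035], [0, 0, 0]], [[-0.0035, 0, 0.0035], [0, 0, 0]], [[-0.0035, 0, 0.0035], [0, 0, 0]], [[-0.0035, 0, 0.0035], [0, 0, 0]], [[-0.0035, 0, 0.0035], [0, 0, 0]], [[-0.0035, 0, 0.0035], [0, 0, 0]], [[-0.0035, 0, 0.0035], [0, 0, 0]], [[-0.0035, 0, 0.0035], [0, 0, 0]], [[-0.0035, 0, 0.0035], [0, 0, 0]], [[0, 0, 0], [0, 0, 0]]]'; python3 w.py
python3 - <<'E'
from h import *
c=cam("top");im=ctrl.get_image("wrist");cv2.imwrite("pics/w5.png",im[:,:,::-1])
E
```

```text
clock: 14.25
ee_pos: [0.5708, 0.0417, 0.0504]
tool_rot: [-0.245, 0.71, -0.591, -0.294]
wrist_force: [0.2, 0.6, -0.2]
opening: 0.412
finger_force: 0.0
j [-0.25  0.71 -0.04  1.22  0.7  -2.15] TCP in stand [-0.0807 -0.0004  0.0504] tips [-0.063  -0.0004  0.0327] 
 [[-0.707 -0.001  0.707]
 [-0.     1.     0.001]
 [-0.707  0.    -0.707]] F stand [ 0.6 -0.3 -0.2]
```

View pics/w5.png

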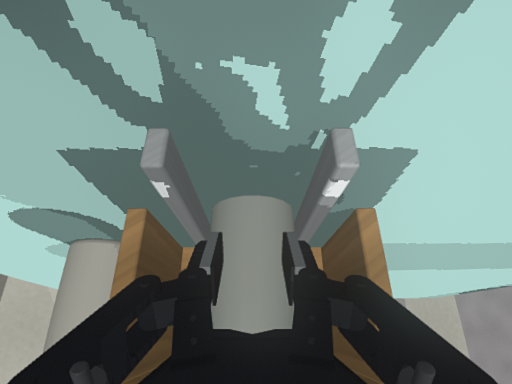

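```bash
python3 - <<'E'
from h import *
st=(0.55574,0.12094,1.75385);M=R.from_euler('z',st[2]).as_matrix().T
c=cam("wrist");print([(M@(ray(c,[p],z)[0]-[st[0],st[1],0])).round(4) for p,z in (([253,196],0),([213,205],0),([295,205],0),([157,131],0.02))])
E
python3 jog.py '[[[-0.0028, 0, 0.0028], [0, 0, 0]], [[-0.0028, 0, 0.0028], [0, 0, 0]], [[-0.0021, 0, 0.0021], [0, 0, 0]], [[0, 0, 0], [0, 0, 0]]]'; python3 w.py
```

```text
[array([-0.0618,  0.0006,  0.    ]), array([-0.047 , -0.0273,  0.    ]), array([-0.047 ,  0.0299,  0.    ]), array([-0.1533, -0.0303,  0.02  ])]
clock: 14.8
ee_pos: [0.569, 0.0522, 0.0503]
tool_rot: [-0.245, 0.711, -0.591, -0.294]
wrist_force: [0.5, -0.0, -1.5]
opening: 0.406
finger_force: 0.1
j [-0.23  0.7  -0.06  1.2   0.7  -2.13] TCP in stand [-0.07   -0.0005  0.0503] tips [-0.0524 -0.0005  0.0326] 
 [[-0.707 -0.001  0.707]
 [-0.     1.     0.   ]
 [-0.707  0.    -0.707]] F stand [-0.1 -0.5 -1.5]
```

```bash
for i in 1; do python3 jog.py '[[[-0.0014, 0, 0.0014], [0, 0, 0]], [[-0.0014, 0, 0.0014], [0, 0, 0]], [[-0.0014, 0, 0.0014], [0, 0, 0]], [[0, 0, 0], [0, 0, 0]]]'; python3 w.py; done
```

```text
clock: 15.3
ee_pos: [0.5679, 0.0579, 0.0502]
tool_rot: [-0.245, 0.71, -0.591, -0.294]
wrist_force: [-0.4, -0.6, -1.1]
opening: 0.412
finger_force: 0.4
j [-0.22  0.7  -0.07  1.19  0.71 -2.12] TCP in stand [-0.0642 -0.0005  0.0502] tips [-0.0465 -0.0005  0.0326] 
 [[-0.707 -0.001  0.707]
 [-0.     1.     0.   ]
 [-0.707  0.    -0.707]] F stand [-0.5  0.5 -1.1]
```

```bash
python3 jog.py '[[[-0.001, 0, 0.001], [0, 0, 0]], [[-0.001, 0, 0.001], [0, 0, 0]], [[0, 0, 0], [0, 0, 0]]]'; python3 w.py
```

```text
clock: 15.68
ee_pos: [0.5674, 0.0606, 0.0503]
tool_rot: [-0.245, 0.71, -0.591, -0.294]
wrist_force: [0.0, 0.1, -0.4]
opening: 0.409
finger_force: 0.5
j [-0.22  0.69 -0.07  1.18  0.71 -2.11] TCP in stand [-0.0615 -0.0005  0.0503] tips [-0.0438 -0.0005  0.0326] 
 [[-0.707 -0.     0.707]
 [-0.     1.     0.   ]
 [-0.707 -0.    -0.707]] F stand [ 0.1 -0.1 -0.4]
```

```bash
python3 jog.py '[[[-0.001, 0, 0.001], [0, 0, 0]], [[-0.001, 0, 0.001], [0, 0, 0]]]'; python3 w.py|tail -1;python3 jog.py '[[[-0.001, 0, 0.001], [0, 0, 0]]]'|grep force; python3 w.py
```

```text
clock: 15.92
ee_pos: [0.567, 0.0633, 0.0502]
tool_rot: [-0.245, 0.71, -0.591, -0.294]
wrist_force: [0.8, -1.6, 0.4]
opening: 0.41
finger_force: 0.8
 [-0.707  0.    -0.707]] F stand [-1.7 -0.5  0.4]
wrist_force: [0.8, -2.3, 1.5]
finger_force: 0.9
j [-0.21  0.69 -0.08  1.17  0.71 -2.11] TCP in stand [-0.0573 -0.0005  0.0502] tips [-0.0396 -0.0005  0.0325] 
 [[-0.707 -0.     0.707]
 [-0.     1.     0.   ]
 [-0.707  0.    -0.707]] F stand [-2.4 -0.4  1.5]
```

```bash
python3 jog.py '[[[-0.001, 0, 0.001], [0, 0, 0]], [[-0.001, 0, 0.001], [0, 0, 0]]]'; python3 w.py|tail -1
```

```text
clock: 16.3
ee_pos: [0.5661, 0.0675, 0.0502]
tool_rot: [-0.245, 0.71, -0.591, -0.294]
wrist_force: [0.5, -1.6, 0.7]
opening: 0.411
finger_force: 0.9
 [-0.707  0.    -0.707]] F stand [-1.6 -0.2  0.7]
```

```bash
python3 jog.py '[[[-0.001, 0, 0.001], [0, 0, 0]], [[-0.001, 0, 0.001], [0, 0, 0]]]'; python3 w.py|tail -1
```

```text
clock: 16.55
ee_pos: [0.5656, 0.0703, 0.0502]
tool_rot: [-0.244, 0.71, -0.591, -0.294]
wrist_force: [0.7, -2.1, 1.1]
opening: 0.412
finger_force: 1.0
 [-0.707  0.    -0.707]] F stand [-2.2 -0.3  1.1]
```

```bash
python3 jog.py '[[[-0.001, 0, 0.001], [0, 0, 0]], [[-0.0007, 0, 0.0007], [0, 0, 0]]]'; python3 w.py
```

```text
clock: 16.8
ee_pos: [0.5652, 0.0726, 0.0502]
tool_rot: [-0.244, 0.71, -0.591, -0.294]
wrist_force: [-0.3, -1.8, 0.1]
opening: 0.412
finger_force: 1.0
j [-0.2   0.68 -0.09  1.16  0.71 -2.09] TCP in stand [-0.0492 -0.0005  0.0502] tips [-0.0315 -0.0005  0.0325] 
 [[-0.707 -0.     0.707]
 [-0.     1.     0.   ]
 [-0.707  0.    -0.707]] F stand [-1.7  0.6  0.1]
```

```bash
python3 jog.py '[[[-0.001, 0, 0.001], [0, 0, 0]], [[-0.0007, 0, 0.0007], [0, 0, 0]]]'; python3 w.py|tail -1
```

```text
clock: 17.05
ee_pos: [0.5648, 0.0749, 0.0502]
tool_rot: [-0.244, 0.71, -0.591, -0.294]
wrist_force: [0.6, -4.7, 0.3]
opening: 0.406
finger_force: 2.1
 [-0.707 -0.    -0.708]] F stand [-4.8  0.3  0.3]
```

```bash
python3 jog.py '[[[-0.001, 0, 0.001], [0, 0, 0]], [[-0.0007, 0, 0.0007], [0, 0, 0]]]'; python3 w.py
```

```text
clock: 17.3
ee_pos: [0.5646, 0.0764, 0.0502]
tool_rot: [-0.244, 0.711, -0.591, -0.293]
wrist_force: [0.7, -12.9, 4.1]
opening: 0.412
finger_force: 6.0
j [-0.2   0.68 -0.1   1.15  0.71 -2.08] TCP in stand [-0.0454 -0.0006  0.0502] tips [-0.0278 -0.0006  0.0325] 
 [[-0.709 -0.     0.705]
 [-0.     1.    -0.   ]
 [-0.705 -0.    -0.709]] F stand [-12.8   1.7   4.1]
```

The force climbed to 13 N and the finger force rose with it, so the jug has met the stop. I'll hold briefly, look, then retreat straight back.

```bash
python3 jog.py '[[[0, 0, 0], [0, 0, 0]], [[0, 0, 0], [0, 0, 0]], [[0, 0, 0], [0, 0, 0]]]'; python3 jog.py '[[[0.0035, 0, -0.0035], [0, 0, 0]], [[0.007, 0, -0.007], [0, 0, 0]], [[0.02, 0, -0.02], [0, 0, 0]], [[0.02, 0, -0.02], [0, 0, 0]], [[0, 0, 0], [0, 0, 0]], [[0, 0, 0], [0, 0, 0]]]'; python3 w.py;python3 - <<'E'
from h import *
c=cam("wrist");im=ctrl.get_image("wrist");st=(0.55574,0.12094,1.75385)
t=np.linspace(0,6.28,60)
for x,col in((-.005,(255,0,0)),(.005,(0,0,255))): im=cv2.polylines(im.copy(),[proj(c,S2W(st,np.c_[x+.03*np.cos(t),.03*np.sin(t),0*t])).astype(int)],1,col,1)
cv2.imwrite("pics/w6.png",im[:,:,::-1])
E
```

```text
clock: 17.68
ee_pos: [0.5646, 0.0763, 0.0502]
tool_rot: [-0.244, 0.711, -0.591, -0.293]
wrist_force: [-0.5, -10.6, 2.3]
opening: 0.406
finger_force: 5.1
clock: 18.42
ee_pos: [0.5772, 0.0073, 0.0501]
tool_rot: [-0.245, 0.71, -0.591, -0.294]
wrist_force: [0.3, -0.2, 0.3]
opening: 0.41
finger_force: 0.0
j [-0.3   0.74  0.02  1.28  0.68 -2.21] TCP in stand [-0.1157 -0.0004  0.0501] tips [-0.098  -0.0004  0.0324] 
 [[-0.707  0.     0.707]
 [ 0.     1.     0.   ]
 [-0.707  0.001 -0.707]] F stand [-0.2 -0.3  0.3]
```

View pics/w6.png

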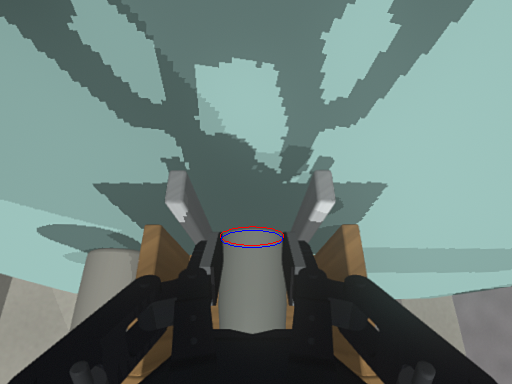

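The wrist view shows the jug upright in the tunnel. Its base edge coincides with my projected circles for axis x = -5 to +5 mm at (251,230), which is in range. Next, clear the tunnel and go above the cap.

```bash
python3 jog.py '[[[0.035, 0, -0.035], [0, 0, 0]], [[-0.025, 0, -0.025], [0, 0, 0]], [[-0.0375, 0, -0.0375], [0, 0, 0]], [[-0.0375, 0, -0.0375], [0, 0, 0]], [[-0.0375, 0, -0.0375], [0, 0, 0]], [[-0.0375, 0, -0.0375], [0, 0, 0]], [[-0.02, 0, -0.02], [0, 0, 0]], [[0, 0, 0], [0, 0.157, 0]], [[0, 0, 0], [0, 0.157, 0]], [[0, 0, 0], [0, 0.157, 0]], [[0, 0, 0], [0, 0.157, 0]], [[0, 0, 0], [0, 0.157, 0]], [[0, 0, 0], [0, 0, 0]], [[0, 0, 0], [0, 0, 0]]]' 0.0; python3 w.py
```

```text
clock: 20.23
ee_pos: [0.5861, -0.0407, 0.3259]
tool_rot: [-0.001, 0.769, -0.639, -0.001]
wrist_force: [0.6, -0.0, -0.3]
opening: 0.004
finger_force: 0.0
j [-0.07  0.34  0.31  1.54  0.   -1.83] TCP in stand [-0.1645 -0.0004  0.3259] tips [-0.1644 -0.0004  0.3009] 
 [[-1.    -0.002  0.003]
 [-0.002  1.     0.   ]
 [-0.003  0.    -1.   ]] F stand [-0.1 -0.6 -0.3]
```

```bash
python3 jog.py '[[[-0.0411, 0, 0], [0, 0, 0]], [[-0.0411, 0, 0], [0, 0, 0]], [[-0.0411, 0, 0], [0, 0, 0]], [[-0.0411, 0, 0], [0, 0, 0]], [[0, 0, 0.025], [0, 0, 0]], [[0, 0, 0.015], [0, 0, 0]], [[0, 0, 0.006], [0, 0, 0]], [[0, 0, 0], [0, 0, 0]], [[0, 0, 0], [0, 0, 0]]]'; python3 w.py
python3 - <<'E'
from h import *
cv2.imwrite("pics/s2.png",ctrl.get_image("scene")[:,:,::-1]);im=cv2.imread("pics/s2.png");crop(im[:,:,::-1],230,110,130,110,5,"pics/s3.png")
E
```

```text
clock: 21.35
ee_pos: [0.5568, 0.1198, 0.2807]
tool_rot: [-0.0, 0.769, -0.64, 0.0]
wrist_force: [0.7, -0.9, 0.2]
opening: 0.002
finger_force: 0.0
j [ 0.21  0.31  0.15  1.41  0.   -1.54] TCP in stand [-0.0013 -0.0008  0.2807] tips [-0.0013 -0.0008  0.2557] 
 [[-1.     0.     0.   ]
 [ 0.     1.    -0.001]
 [-0.    -0.001 -1.   ]] F stand [-1.  -0.5  0.2]
```

View pics/s3.png

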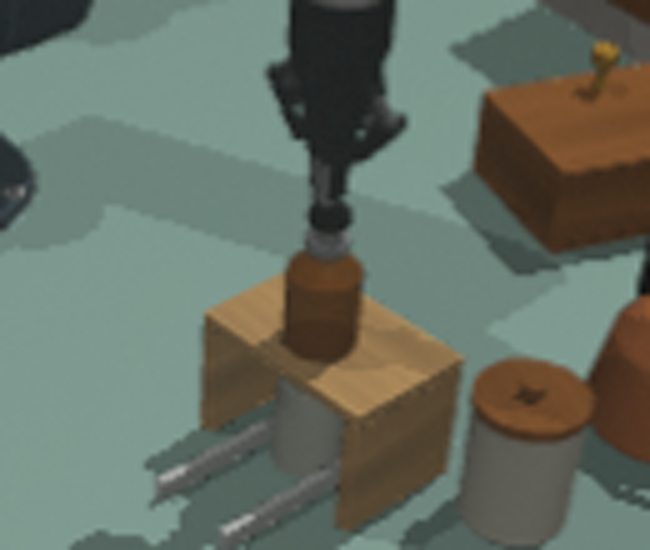

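The scene crop shows the jug under the roof at (305,430), with the shut fingertips centred just above the black cap at (330,210). I'm pressing in small steps.

```bash
python3 jog.py '[[[0, 0, 0.004], [0, 0, 0]], [[0, 0, 0.004], [0, 0, 0]], [[0, 0, 0.003], [0, 0, 0]], [[0, 0, 0.002], [0, 0, 0]], [[0, 0, 0], [0, 0, 0]]]'|grep -E "pos|wrist"; python3 jog.py '[[[0, 0, 0.002], [0, 0, 0]], [[0, 0, 0.002], [0, 0, 0]], [[0, 0, 0], [0, 0, 0]]]'|grep -E "pos|wrist"
```

```text
ee_pos: [0.5564, 0.1202, 0.2672]
wrist_force: [-1.0, -0.2, 5.7]
ee_pos: [0.5564, 0.1202, 0.2634]
wrist_force: [-1.5, 0.8, 6.4]
```

```bash
python3 jog.py '[[[0, 0, 0.001], [0, 0, 0]], [[0, 0, 0.001], [0, 0, 0]], [[0, 0, 0.001], [0, 0, 0]], [[0, 0, 0], [0, 0, 0]]]'|grep -E "pos|wrist"; python3 jog.py '[[[0, 0, 0.001], [0, 0, 0]], [[0, 0, 0], [0, 0, 0]]]'|grep -E "pos|wrist"
```

```text
ee_pos: [0.5564, 0.1202, 0.261]
wrist_force: [-2.5, -0.4, 9.5]
ee_pos: [0.5564, 0.1202, 0.261]
wrist_force: [-5.5, -1.3, 17.0]
```

The stop is felt: 17 N with no further travel, so the cap is fully down. Releasing upwards.

```bash
python3 jog.py '[[[0, 0, 0], [0, 0, 0]], [[0, 0, -0.005], [0, 0, 0]], [[0, 0, -0.01], [0, 0, 0]], [[0, 0, -0.03], [0, 0, 0]], [[0, 0, -0.05], [0, 0, 0]], [[0, 0, 0], [0, 0, 0]], [[0, 0, 0], [0, 0, 0]], [[0, 0, 0], [0, 0, 0]], [[0, 0, 0], [0, 0, 0]]]'
python3 - <<'E'
from h import *
cv2.imwrite("pics/s4.png",ctrl.get_image("scene")[:,:,::-1]);im=cv2.imread("pics/s4.png");crop(im[:,:,::-1],230,110,130,110,5,"pics/s5.png")
E
```

```text
clock: 24.28
ee_pos: [0.5561, 0.1201, 0.3531]
tool_rot: [0.001, 0.769, -0.639, -0.001]
wrist_force: [0.7, -0.5, 0.4]
opening: 0.002
finger_force: 0.0
```

View pics/s5.png

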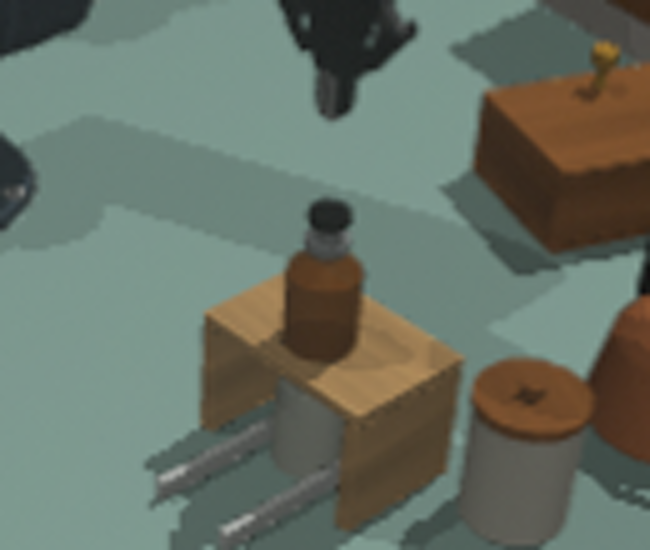

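The cap is back up at (330,215), the jug hasn't moved at (305,430), and the gripper is clear. Handing in.

```bash
python3 -c "
from plant import ctrl
print(ctrl.hand_in())"
```

```text
the job is handed in; nothing more can be done
None
```

Handed in at about 24 s with no verdict returned: the jug is upright under the nozzle, pushed to a firm stop at about 13 N; the cap went fully down and came back up; nothing else was touched that I could see. The plate can't be seen, so "fully in" rests on that stop and the jug's position.

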